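# Put the drivers away in the bench tubes

## Task

Take the two drivers with round black handles (the screwdriver and the nut driver) out of the sloping rest and drop each one, shaft down and handle up, all the way into an empty square tube of the bench holder, one driver per tube, in either order. Leave the wooden-handled scraper lying in the rest, and do not knock the grease bottle over.

Things in the scene. Friction and masses are not known exactly. Their poses are not given: they have to be found in the camera images.
- screwdriver_centre (a point): Loose screwdriver, 0.12 kg, 190 mm long: straight steel shaft 8 mm thick (0 to 80 mm from the tip), round black handle 28 mm thick (80 to 190 mm, its lower 8 mm tapered). Point on its axis 95 mm from the tip; +z runs from tip to handle end. Starts in a channel of the rest, tip low, axis 30 degrees from vertical; the handle overhangs freely from 125 mm on, to be gripped from above at about 160 mm.
- nutdriver_centre (a point): Loose nut driver, 0.13 kg: same length, handle, start and frame as the screwdriver (point on its axis 95 mm from the tip, +z from tip to handle end), but the last 28 mm of the shaft at the tip is a thicker socket, 15 mm in diameter. Both drivers balance about 107 mm from the tip, so held near the handle end they may swing a little between the fingers unless gripped firmly.
- scraper_centre (a point): Loose scraper of the same length with a flat 34 mm wide steel blade and a square-sided wooden handle 26 x 28 mm; starts in the remaining channel of the rest and stays there. Point half-way along, +z from blade edge to handle end.
- rest: Fixed sloping tool rest of grey and aluminium, 160 x 216 mm base, three channels side by side 85 mm apart (along its y), one tool in each, in any order. Handles stick out upwards and towards its +x. Origin on the bench under the middle channel; tool tips at x = -70 mm, 30 mm above the bench; top metal edge 137 mm, handle ends 200 mm above the bench.
- tube_a_mouth (a point): Centre of the open top of an empty square steel tube, 110 mm above the bench, z up. Inside 38 x 38 mm, walls 3 mm, inner floor 104 mm below this point. The holder is a fixed row of three equal tubes 85 mm apart along this frame's y, in any order. A driver fully home stands 86 mm above the mouth and may lean a little.
- tube_b_mouth (a point): The same for the other empty tube.
- tube_full_mouth (a point): The same for the third tube of the row, which is occupied by a fixed white marker 24 mm thick that sticks out 21 mm above the mouth; it is not to be used.
- grease: Loose white grease bottle, 48 mm in diameter, 130 mm tall, standing on the bench beyond the holder and rest (at the far side from the robot); origin at the centre of its underside.

How it is judged (in metres and radians):
At the end, for the whole second after the job is handed in: Each driver stands handle up and still in its own empty tube: centre within 22 mm of the tube's axis and at most 6 mm above the mouth (9 mm below when home), leaning under 0.35 rad. The scraper's centre is within 30 mm of its start; the grease bottle stands (tilt under 0.3 rad) (((horizontal distance between screwdriver_centre and tube_a_mouth below 0.022 m and z of screwdriver_centre in the frame of tube_a_mouth below 0.006 m and horizontal distance between nutdriver_centre and tube_b_mouth below 0.022 m and z of nutdriver_centre in the frame of tube_b_mouth below 0.006 m) or (horizontal distance between screwdriver_centre and tube_b_mouth below 0.022 m and z of screwdriver_centre in the frame of tube_b_mouth below 0.006 m and horizontal distance between nutdriver_centre and tube_a_mouth below 0.022 m and z of nutdriver_centre in the frame of tube_a_mouth below 0.006 m)) and angle between each of screwdriver_centre, nutdriver_centre's own z axis and vertical below 0.35 rad and linear speed of each of screwdriver, nutdriver below 0.03 m/s and distance of scraper_centre from where it was at the start of the episode below 0.03 m and angle between grease's own z axis and vertical below 0.3 rad); the robot touches nothing.
It fails at once if the scraper is taken out of the rest or pushed more than 40 mm (distance of scraper_centre from where it was at the start of the episode above 0.04 m).
It fails at once if the grease bottle is knocked over (angle between grease's own z axis and vertical above 0.7 rad).
It also fails if it takes over 67 s, if anything falls off the work surface, if the arm or the gripper's body presses on something with over 40 N, if the wrist force passes 120 N, or if a joint passes its speed limit or range.

## Robot

A 6-joint arm with a two-finger parallel gripper is mounted at the origin on the work surface. World frame = base frame: x ahead of the robot, y to its left, z up, the work surface at z = 0. Lengths are in mm, angles in rad, forces in N, time in s.
With the tool pointing down it reaches from about 275 to 1000 mm from the base axis. Payload 8.4 kg.
Tool frame: the origin (TCP) lies midway between the tips of the shut fingers; the grasp point (between the pads) lies 19 mm behind it (r.grip_depth is the distance from the TCP to the grasp point, in mm); z points along the fingers, y is the direction in which the jaws open and shut (so a half turn about z gives the same grasp; the last joint's range is limited). The gripper opens to 85 mm and grips with 20 to 120 N. Pads are 22 mm wide; open, the fingers measure 114 mm over their backs; the gripper's body (76 mm by 85 mm) begins 54 mm behind the grasp point. The pads swing forward as they close: fully open they stand 13 mm farther back than shut.
Start: joints at [1.32, 0.353, 1.633, -0, 1.155, -0.002], TCP at [153.899, 605.758, 231.281] pointing down, gripper open.
Joint ranges: [-2.63, 2.63], [-0.92, 2.1], [0.06, 2.66], [-1.3, 4.44], [0, 2.69], [-3.02, 3.02]. Speed limits (rad/s): [2.22, 2.22, 2.79, 3.14, 3.14, 3.14].

## Interface

Orientations are given as [roll, pitch, yaw] about the fixed x, y, z axes, in that order (R = Rz(yaw) Ry(pitch) Rx(roll)).
In Python, from rig import r, optics, ticket gives the robot as it stands.
- The arm moves only by the shell command python3 -m jog 'ROWS' [FORCE]. ROWS is text: rows parted by semicolons, each of 7 numbers parted by spaces: the closure in counts, from 0 (fully open) to 255 (shut), then the shift along the tool's x, y, z in mm, then the turn, a rotation vector about the tool's x, y, z in degrees. A call has 1 to 5 rows; each row shifts and turns the pose as measured when the row begins, along the tool's axes as they then stand; what a row does not reach is not made up. A row lasts 1/12 s, in which the tool goes at most 41.7 mm and 7.16 degrees, less where a joint would pass 70% of its speed; a pose out of reach is approached as far as the arm can. A call with a gripper value outside its range is refused whole. The fingers move at their own pace and stop on an object; FORCE is the grip in N (left out, the last holds). Time passes only in rows, so rows that do not move let the fingers close. It gives the time, the measured TCP pose, the force and the opening at its end, in the units of the state.
- r.sense(): the state, without advancing time (a new reading comes with each control period).
- optics.grab_frame(name): name is "scene" or "top" or "wrist"; returns the picture (384x512x3 uint8, red, green, blue); there is no depth.
- optics.camera_info(name): a dict with "fx", "fy", "cx", "cy" (pixels), "world_from_camera" (4x4, takes a point from camera to world coordinates). Camera axes: x right, y down, z forward; pixel columns grow to the right and rows downward; lengths in mm; the calibration is good to about 2 mm. A picture is of the moment at which its call begins: read the wrist's pose just before it. camera_info takes no time and is no camera call; for the wrist camera it gives the pose at the moment of the call.
- ticket.sign_off(): hands the job in, once; it reports no verdict.
The state is a dict: "clock": time; "qpos": joint angles; "qvel": joint speeds; "joint_efforts": joint torques, N m; "eef_pos": TCP position; "tcp_rot": TCP orientation; "contact_force": force on the tool from outside, world axes, zero at the start; "wrist_torque": the same for the moment, N m; "opening": opening from 0.0 (shut) to 1.0 (fully open).
Only numpy, scipy, OpenCV 4.12 (cv2) and the standard library are available. Lean on these libraries where they do the work, as an engineer would, in place of code of your own. Each camera call takes 0.05 s, during which the arm holds its last target.

## Working session

There is one attempt and no reset: what is moved stays moved. The work goes in short steps, Python scripts to look and compute and a shell command to move; the robot and the scene stay as the last step left them, time stands still between calls to the robot, and variables do not carry over. Pictures are saved under pics/ and viewed, and the job is handed in when it is done.

```bash
ls; mkdir -p pics; python3 - <<'E'
from rig import r, optics, ticket
import cv2
s=r.sense();print(s)
for n in ["scene","top","wrist"]:
    im=optics.grab_frame(n);cv2.imwrite(f"pics/{n}0.png",im[:,:,::-1])
    c=optics.camera_info(n);print(n,c)
E
```

```text
pics
{'clock': 0.0, 'qpos': array([ 1.31959909e+00,  3.53584583e-01,  1.63416786e+00, -2.08259668e-05,
        1.15519780e+00, -2.37707958e-03]), 'qvel': array([ 0.00105347, -0.00094775, -0.00014222, -0.00074618,  0.00235201,
        0.00128493]), 'joint_efforts': array([-9.53166455e-04, -6.05247188e+01, -3.42071378e+01,  3.01471061e-05,
        9.26936249e-03, -5.29559799e-06]), 'eef_pos': array([153.78315526, 605.27809084, 230.58694957]), 'tcp_rot': array([-3.14023502e+00,  1.58145751e-05,  2.89278093e+00]), 'contact_force': array([-0.13365211, -0.40012176, -0.12454687]), 'wrist_torque': array([-0.00063643, -0.01300806, -0.00056834]), 'opening': 1.0026512916417891}
scene {'fx': 431.4155830873148, 'fy': 431.4155830873148, 'cx': 257.6719470505208, 'cy': 191.63812617678562, 'world_from_camera': array([[ 9.38922361e-02,  6.43858082e-01, -7.59362244e-01,
         1.48880508e+03],
       [ 9.95580846e-01, -5.93884942e-02,  7.27446622e-02,
        -7.04352766e+01],
       [ 1.73985847e-03, -7.62836664e-01, -6.46588893e-01,
         8.35790045e+02],
       [ 0.00000000e+00,  0.00000000e+00
[... 287 characters left out ...]
.99010234e-02,  1.86782670e-03,
         2.29304797e+00],
       [ 1.39988181e-03, -1.62929735e-01, -9.86636682e-01,
         1.07313633e+03],
       [ 0.00000000e+00,  0.00000000e+00,  0.00000000e+00,
         1.00000000e+00]])}
wrist {'fx': 291.0155395902075, 'fy': 291.0155395902075, 'cx': 257.8223883374452, 'cy': 192.97364181898345, 'world_from_camera': array([[ 2.47446260e-01,  9.36260914e-01,  2.49370906e-01,
         9.12747624e+01],
       [ 9.68900581e-01, -2.38733114e-01, -6.51011875e-02,
         6.21009279e+02],
       [-1.41860442e-03,  2.57724661e-01, -9.66217360e-01,
         3.72771013e+02],
       [ 0.00000000e+00,  0.00000000e+00,  0.00000000e+00,
         1.00000000e+00]])}
```

View pics/scene0.png

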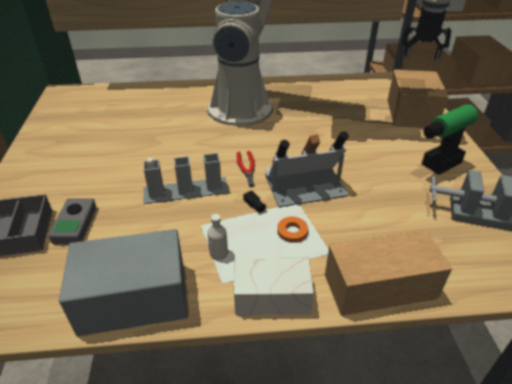

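View pics/top0.png

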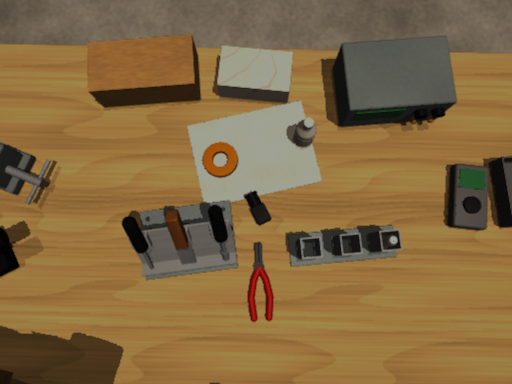

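View pics/wrist0.png

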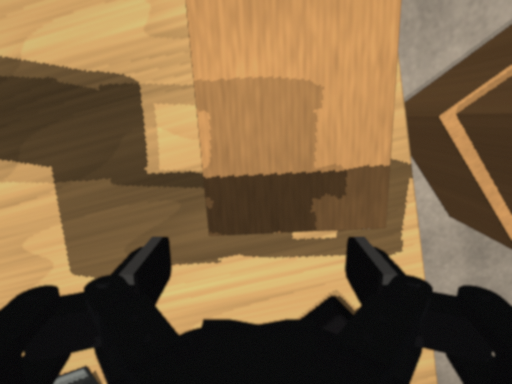

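```bash
python3 - <<'E'
import cv2
im=cv2.imread("pics/top0.png")
a=cv2.resize(im[190:290,110:250],None,fx=5.5,fy=5.5,interpolation=cv2.INTER_CUBIC);cv2.imwrite("pics/t_rest.png",a)
a=cv2.resize(im[215:275,280:410],None,fx=6,fy=6,interpolation=cv2.INTER_CUBIC);cv2.imwrite("pics/t_tubes.png",a)
im=cv2.imread("pics/scene0.png")
a=cv2.resize(im[120:215,130:360],None,fx=3.4,fy=3.4,interpolation=cv2.INTER_CUBIC);cv2.imwrite("pics/s_crop.png",a)
E
```

```text
(no output)
```

View pics/t_rest.png

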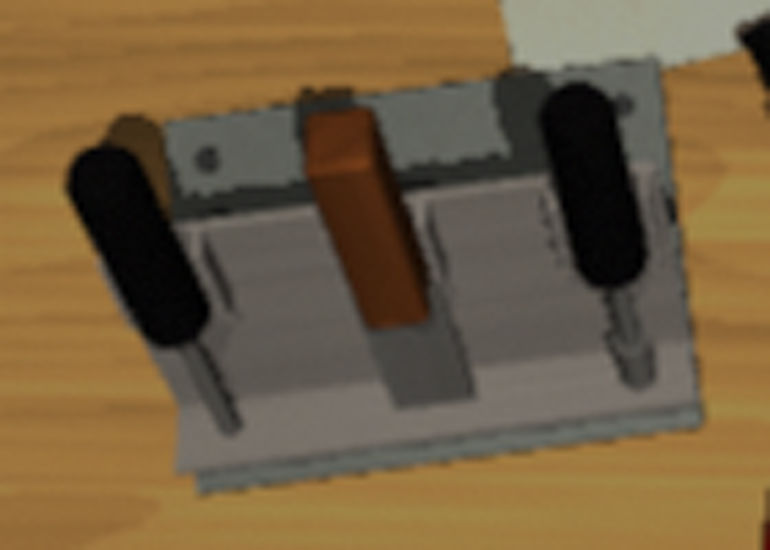

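View pics/t_tubes.png

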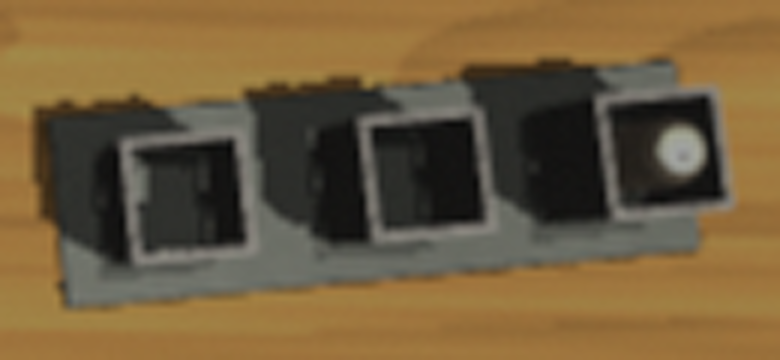

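View pics/s_crop.png

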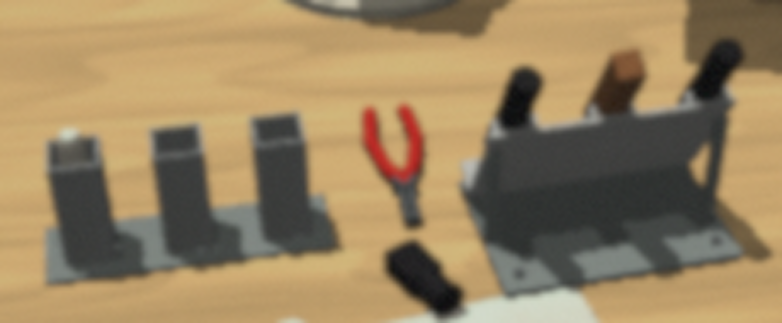

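```bash
cat > h.py <<'E'
import numpy as np,cv2
from scipy.spatial.transform import Rotation as R
def proj(c,P):
    T=np.linalg.inv(c["world_from_camera"]);p=np.atleast_2d(P)@T[:3,:3].T+T[:3,3]
    return np.c_[c["fx"]*p[:,0]/p[:,2]+c["cx"],c["fy"]*p[:,1]/p[:,2]+c["cy"]]
def unproj(c,uv,z):
    W=c["world_from_camera"];uv=np.atleast_2d(uv)
    d=np.c_[(uv[:,0]-c["cx"])/c["fx"],(uv[:,1]-c["cy"])/c["fy"],np.ones(len(uv))]@W[:3,:3].T
    return W[:3,3]+d*((z-W[2,3])/d[:,2])[:,None]
def cyl(s0,s1,r,n=24):
    a=np.linspace(0,2*np.pi,n,endpoint=False)
    return np.vstack([np.c_[r*np.cos(a),r*np.sin(a),0*a+s] for s in (s0,s1)])
def driver(x,y,yaw,ch,pts):
    # pts in tool coordinates (z from tip); rest frame
    A=R.from_euler('y',30,degrees=True).as_matrix()
    q=pts@A.T+[-70,ch*85,30]
    return q@R.from_euler('z',yaw).as_matrix().T+[x,y,0]
E
python3 - <<'E'
from rig import r,optics
import numpy as np,cv2
from h import *
from scipy.optimize import minimize
ct=optics.camera_info("top");cs=optics.camera_info("scene")
uv=(np.array([[190,197],[429,173],[664,153]])+.5)/6-.5+[280,215]
m=unproj(ct,uv,110);print(m,np.linalg.norm(np.diff(m,axis=0),axis=1));d=m[0]-m[2];print("yaw of y axis-90",np.degrees(np.arctan2(-d[0],d[1])))
ims={"top":cv2.imread("pics/top0.png"),"scene":cv2.imread("pics/scene0.png")}
hs=np.vstack([cyl(88,186,14),cyl(80,190,10)])
masks={}
for n,(x0,y0,x1,y1) in {"top":(115,190,245,260),"scene":(272,125,352,162)}.items():
    g=ims[n].max(axis=2);M=np.zeros(g.shape,np.uint8);M[y0:y1,x0:x1]=(g[y0:y1,x0:x1]<(40))*255
    masks[n]=M;print(n,(M>0).sum())
    cv2.imwrite(f"pics/m_{n}.png",cv2.resize(M[y0:y1,x0:x1],None,fx=5,fy=5))
def render(c,p):
    O=np.zeros((384*4,512*4),np.uint8)
    for ch in (1,-1):
        q=proj(c,driver(*p,ch,hs));h=cv2.convexHull(((q+.5)*4).astype(np.float32)).round().astype(np.int32)
        cv2.fillConvexPoly(O,h,255)
    return O
Mt=cv2.resize(masks["top"],None,fx=4,fy=4,interpolation=cv2.INTER_LINEAR)>127
def cost(v):
    O=render(ct,(v[0],v[1],v[2]/100))>0
    return 1-(O&Mt).sum()/(O|Mt).sum()
g=unproj(ct,[[185,240]],60)[0];print(g)
best=min((minimize(cost,[g[0]+a,g[1]+b,yy],method="Nelder-Mead",options=dict(initial_simplex=np.array([[g[0]+a,g[1]+b,yy]]*4)+np.vstack([[0,0,0],np.eye(3)*[15,15,6]]))) for a in(-15,15) for b in (-10,10) for yy in (5,12)),key=lambda o:o.fun)
print(best.x,best.fun)
p=(best.x[0],best.x[1],best.x[2]/100)
for n,c,(x0,y0,x1,y1) in (("top",ct,(110,190,250,290)),("scene",cs,(250,120,360,215))):
    im=cv2.resize(ims[n][y0:y1,x0:x1],None,fx=5.5,fy=5.5,interpolation=cv2.INTER_CUBIC)
    for ch in (1,-1):
        for pts,col in((hs,(0,255,0)),(cyl(0,80,4),(0,0,255))):
            q=(proj(c,driver(*p,ch,pts))+.5-[x0,y0])*5.5
            cv2.polylines(im,[cv2.convexHull(q.astype(np.float32)).astype(np.int32)],True,col,1)
    cv2.imwrite(f"pics/ov_{n}.png",im)
E
```

```text
[[ 469.68657844 -109.21995427  110.        ]
 [ 479.77918345 -193.66176334  110.        ]
 [ 488.4673915  -276.91236137  110.        ]] [85.04281154 83.70273013]
yaw of y axis-90 6.390246777105251
top 1077
scene 201
[481.89437767 166.7670536   60.        ]
[502.24569177 171.82996912  15.12361813] 0.1501108527550965
```

View pics/ov_top.png

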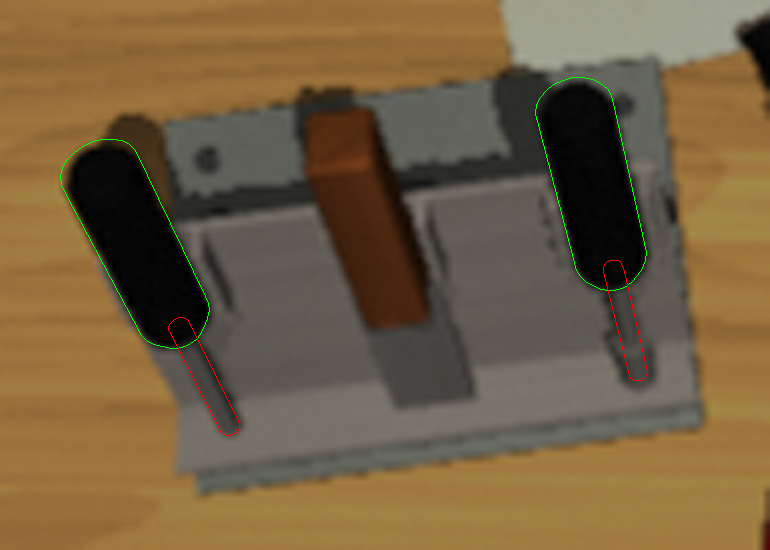

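View pics/ov_scene.png

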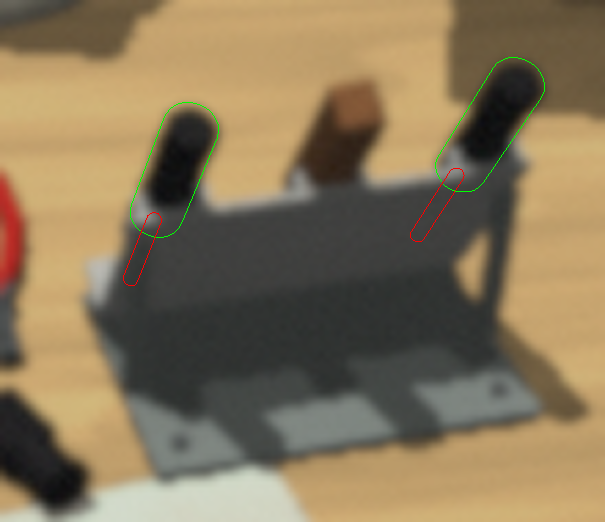

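```bash
cat >> h.py <<'E'
REST=(502.2,171.8,0.1512)
TUBE={'A':np.array([470.1,-109.4,110]),'B':np.array([479.4,-193.3,110])}; TYAW=np.radians(6.4)
def axpt(ch,s): return driver(*REST,ch,np.array([[0,0,s]]))[0]
def Rt(v): return R.from_euler('xyz',v)
def pose(yaw_y,tilt=0):
    # tool z down, tool y at rest-y; tilt about tool y (deg)
    y=np.array([-np.sin(yaw_y),np.cos(yaw_y),0]);z=np.array([0,0,-1.]);x=np.cross(y,z)
    return R.from_matrix(np.c_[x,y,z])*R.from_rotvec([0,np.radians(tilt),0])
def go(r,target_grasp,Rg,gd=None):
    s=r.sense();C=Rt(s["tcp_rot"]);gd=r.grip_depth
    T=np.array(target_grasp)+Rg.as_matrix()[:,2]*gd
    d=T-s["eef_pos"]
    print("t %.2f"%s["clock"],"tcp",s["eef_pos"].round(1),"target",T.round(1),"| shift tool",C.inv().apply(d).round(1),"turn",np.degrees((C.inv()*Rg).as_rotvec()).round(2),"open %.3f"%s["opening"],"F",s["contact_force"].round(1),"q",s["qpos"].round(2))
E
python3 - <<'E'
from rig import r
from h import *
print(r.grip_depth)
for ch in(1,-1):
    print(axpt(ch,0),axpt(ch,160),axpt(ch,190))
g=axpt(1,160);go(r,g+[0,0,85],pose(REST[2]));go(r,g,pose(REST[2]))
E
```

```text
18.700000000000003
[420.19554044 245.28651993  30.        ] [499.28282366 257.33648392 168.56406461] [514.11168927 259.59585217 194.54482672]
[445.80171392  77.22604308  30.        ] [524.88899714  89.27600707 168.56406461] [539.71786275  91.53537532 194.54482672]
t 0.15 tcp [153.8 605.4 230.7] target [499.3 257.3 234.9] | shift tool [-420.5 -252.3   -3.9] turn [-6.000e-02 -1.000e-02 -2.292e+01] open 1.003 F [-0.   0.2 -0.1] q [ 1.32  0.35  1.63 -0.    1.16 -0.  ]
t 0.15 tcp [153.8 605.4 230.7] target [499.3 257.3 149.9] | shift tool [-420.5 -252.2   81.1] turn [-6.000e-02 -1.000e-02 -2.292e+01] open 1.003 F [-0.   0.2 -0.1] q [ 1.32  0.35  1.63 -0.    1.16 -0.  ]
```

```bash
python3 -m jog '0 -30 -18 -3 0 0 0;0 -30 -18 -3 0 0 0;0 -30 -18 -3 0 0 0;0 -30 -18 -3 0 0 0;0 -30 -18 -3 0 0 0' 90; python3 -c "
from rig import r
from h import *
go(r,axpt(1,160)+[0,0,85],pose(REST[2]))"
```

```text
clock: 0.57
eef_pos: [275.9, 480.8, 243.4]
tcp_rot: [-3.139, -0.002, 2.901]
contact_force: [0.9, 0.5, 0.0]
opening: 0.998
t 0.57 tcp [275.9 480.8 243.4] target [499.3 257.3 234.9] | shift tool [-270.1 -163.9    8.4] turn [ -0.13  -0.16 -22.42] open 0.998 F [0.9 0.5 0. ] q [ 1.05  0.23  1.77  0.    1.14 -0.29]
```

```bash
python3 -m jog '0 -34 -20 1 0 0 0;0 -34 -20 1 0 0 0;0 -34 -20 1 0 0 0;0 -34 -20 1 0 0 0;0 -34 -20 1 0 0 0' ; python3 -m jog '0 -30 -15 1 0 0 -5;0 -30 -20 1 0 0 -5;0 -28 -20 1 0 0 -5;0 -20 -20 1 0 0 -5;0 0 0 0 0 0 -3';python3 -c "
from rig import r
from h import *
go(r,axpt(1,160)+[0,0,85],pose(REST[2]))"
```

```text
clock: 0.98
eef_pos: [421.8, 336.5, 238.8]
tcp_rot: [-3.14, -0.002, 2.904]
contact_force: [0.8, 1.0, -0.4]
opening: 0.996
clock: 1.4
eef_pos: [529.5, 238.3, 233.9]
tcp_rot: [-3.139, -0.001, -2.966]
contact_force: [-0.6, -0.2, -0.3]
opening: 0.997
t 1.40 tcp [529.5 238.3 233.9] target [499.3 257.3 234.9] | shift tool [26.4 24.  -1. ] turn [-0.14 -0.08  1.4 ] open 0.997 F [-0.6 -0.2 -0.3] q [ 0.42  0.28  1.73 -0.    1.13 -1.32]
```

```bash
python3 -m jog '0 15 13 0 0 0 1.4;0 10 10 0 0 0 0;0 0 0 0 0 0 0' ; python3 - <<'E'
from rig import r,optics
from h import *
go(r,axpt(1,160)+[0,0,85],pose(REST[2]))
c=optics.camera_info("wrist");im=optics.grab_frame("wrist")[:,:,::-1].copy()
for pts,col in((np.vstack([cyl(88,186,14),cyl(80,190,10)]),(0,255,0)),(cyl(0,80,4),(0,0,255))):
    for ch in(1,-1):
        q=proj(c,driver(*REST,ch,pts));cv2.polylines(im,[cv2.convexHull(q.astype(np.float32)).astype(np.int32)],True,col,1)
cv2.imwrite("pics/w1.png",im)
E
```

```text
clock: 1.65
eef_pos: [502.1, 254.4, 232.6]
tcp_rot: [-3.138, -0.003, -2.993]
contact_force: [-0.8, -0.1, 0.2]
opening: 1.001
t 1.65 tcp [502.1 254.4 232.6] target [499.3 257.3 234.9] | shift tool [ 2.3  3.3 -2.3] turn [-0.18 -0.17 -0.15] open 1.001 F [-0.8 -0.1  0.2] q [ 0.47  0.26  1.76 -0.    1.12 -1.25]
```

View pics/w1.png

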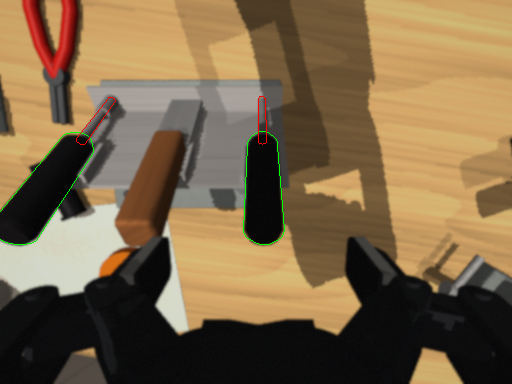

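```bash
python3 -m jog '0 2 3 15 0 0 0;0 0 0 20 0 0 0;0 0 0 20 0 0 0;0 0 0 15 0 0 0;0 0 0 0 0 0 0' ; python3 - <<'E'
from rig import r,optics
from h import *
go(r,axpt(1,160),pose(REST[2]))
E
```

```text
clock: 2.12
eef_pos: [501.4, 259.4, 162.7]
tcp_rot: [-3.139, 0.004, -2.985]
contact_force: [-0.7, -0.4, 0.0]
opening: 1.0
t 2.12 tcp [501.4 259.4 162.7] target [499.3 257.3 149.9] | shift tool [ 2.5 -1.7 12.8] turn [-0.15  0.24  0.33] open 1.000 F [-0.7 -0.4  0. ] q [ 0.48  0.33  1.83 -0.    0.97 -1.25]
```

```bash
python3 -m jog '0 2.5 -1.5 12 0 0 0;0 0 0 0 0 0 0;200 0 0 0 0 0 0;200 0 0 0 0 0 0;200 0 0 0 0 0 0' 90; python3 -m jog '230 0 0 0 0 0 0;230 0 0 0 0 0 0;230 0 0 0 0 0 0' 90; python3 - <<'E'
from rig import r,optics
from h import *
go(r,axpt(1,160),pose(REST[2]))
E
```

```text
clock: 2.53
eef_pos: [500.6, 259.2, 153.4]
tcp_rot: [-3.139, 0.006, -2.981]
contact_force: [1.7, -0.1, -0.9]
opening: 0.602
clock: 2.78
eef_pos: [501.6, 259.8, 155.7]
tcp_rot: [-3.14, 0.009, -2.981]
contact_force: [-0.6, -0.5, -1.8]
opening: 0.302
t 2.78 tcp [501.6 259.8 155.7] target [499.3 257.3 149.9] | shift tool [ 2.8 -2.   5.8] turn [-0.09  0.53  0.57] open 0.302 F [-0.6 -0.5 -1.8] q [ 0.48  0.34  1.84 -0.01  0.95 -1.25]
```

```bash
python3 -m jog '230 0 0 0 0 0 0;230 0 0 -10 0 0 0;230 0 0 -15 0 0 0;230 0 0 -20 0 0 0;230 0 0 -20 0 0 0' 90; python3 -m jog '230 0 0 -25 0 0 0;230 0 0 -25 0 0 0;230 0 0 -20 0 0 0;230 0 0 -20 0 0 0;230 0 0 0 0 0 0'; python3 - <<'E'
from rig import r,optics
from h import *
go(r,axpt(1,160)+[0,0,150],pose(REST[2]))
for n in("wrist","scene"):cv2.imwrite(f"pics/{n}2.png",optics.grab_frame(n)[:,:,::-1])
E
```

```text
clock: 3.2
eef_pos: [498.3, 258.3, 220.1]
tcp_rot: [-3.137, 0.001, -2.981]
contact_force: [0.5, 0.2, -1.8]
opening: 0.303
clock: 3.62
eef_pos: [498.9, 259.0, 321.8]
tcp_rot: [-3.14, 0.008, -2.981]
contact_force: [-0.2, 1.0, -0.9]
opening: 0.302
t 3.62 tcp [498.9 259.  321.8] target [499.3 257.3 299.9] | shift tool [ 0.  -1.7 21.9] turn [-0.12  0.43  0.55] open 0.302 F [-0.2  1.  -0.9] q [ 0.48  0.18  1.67 -0.    1.29 -1.25]
```

View pics/scene2.png

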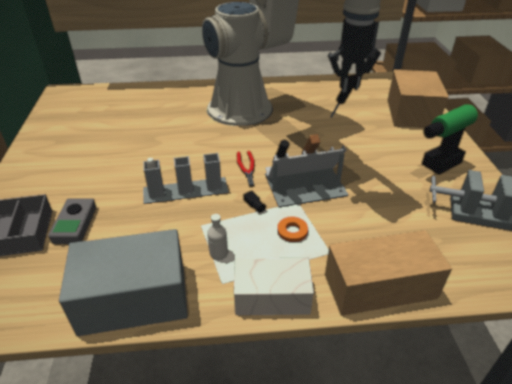

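View pics/wrist2.png

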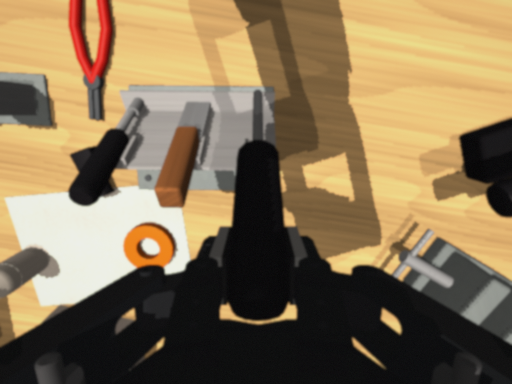

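```bash
python3 -m jog '230 0 0 -15 0 -6 0;230 0 0 -15 0 -6 0;230 0 -10 -10 0 -6 0;230 0 -20 -5 0 -6 0;230 0 -30 0 0 -6 0' ; python3 - <<'E'
from rig import r,optics
from h import *
go(r,TUBE['B']+[0,0,220],pose(TYAW,-30))
E
```

```text
clock: 4.13
eef_pos: [502.6, 200.5, 355.5]
tcp_rot: [-3.136, 0.532, -2.974]
contact_force: [1.0, -0.9, -1.3]
opening: 0.309
t 4.13 tcp [502.6 200.5 355.5] target [ 488.7 -192.3  313.8] | shift tool [  89.3 -384.9   -2.1] turn [1.3  0.5  2.75] open 0.309 F [ 1.  -0.9 -1.3] q [ 0.48 -0.14  2.02 -0.23  0.77 -1.13]
```

```bash
python3 -m jog '230 3 -35 -4 0 0 0;230 3 -37 -4 0 0 0;230 3 -37 -4 0 0 0.5;230 3 -37 -4 0 0 0.5;230 3 -37 -4 0 0 0.5' ;python3 -m jog '230 5 -37 0 0 0 0.5;230 5 -35 0 0 0 0.5;230 5 -30 0 0 0 0.3;230 5 -25 0 0 0 0;230 0 0 0 0 0 0' ; python3 - <<'E'
from rig import r,optics
from h import *
go(r,TUBE['B']+[0,0,220],pose(TYAW,-30))
E
```

```text
clock: 4.55
eef_pos: [498.5, 11.3, 354.0]
tcp_rot: [3.135, 0.525, -2.993]
contact_force: [1.2, -0.3, -1.8]
opening: 0.307
clock: 4.97
eef_pos: [493.7, -128.0, 334.8]
tcp_rot: [3.118, 0.518, -3.029]
contact_force: [-0.8, 0.1, -1.9]
opening: 0.305
t 4.97 tcp [ 493.7 -128.   334.8] target [ 488.7 -192.3  313.8] | shift tool [ 21.  -63.5  10.7] turn [ 1.4  -0.31  0.07] open 0.305 F [-0.8  0.1 -1.9] q [-0.45 -0.15  2.07  0.4   0.83 -2.35]
```

```bash
python3 -m jog '230 7 -25 0 0.5 0 0;230 5 -25 0 0.5 0 0;230 0 -13 0 0.4 -0.3 0;230 0 0 0 0 0 0' ; cat > look.py <<'E'
import sys
from rig import r,optics
from h import *
def look(tag,tube,dz):
    go(r,TUBE[tube]+[0,0,dz],pose(TYAW,-30))
    for n,(w,h2) in (("top",(60,45)),("scene",(60,50)),("wrist",None) if 0 else ("top",(60,45))):
        c=optics.camera_info(n);im=optics.grab_frame(n)[:,:,::-1].copy()
        u,v=proj(c,TUBE[tube]+[0,0,60])[0].astype(int)
        x0=max(0,u-w);y0=max(0,v-h2);a=cv2.resize(im[y0:y0+2*h2,x0:x0+2*w],None,fx=6,fy=6,interpolation=cv2.INTER_CUBIC)
        cv2.imwrite(f"pics/{tag}_{n}.png",a)
    cv2.imwrite(f"pics/{tag}_wrist.png",optics.grab_frame("wrist")[:,:,::-1])
look(sys.argv[1],sys.argv[2],float(sys.argv[3]))
E
sed -i 's/,("wrist",None) if 0 else ("top",(60,45))//' look.py; python3 look.py p1 B 220
```

```text
clock: 5.3
eef_pos: [486.6, -193.8, 320.1]
tcp_rot: [3.135, 0.514, -3.037]
contact_force: [-0.5, 0.5, -1.1]
opening: 0.305
t 5.30 tcp [ 486.6 -193.8  320.1] target [ 488.7 -192.3  313.8] | shift tool [1.1 1.3 6.6] turn [ 0.2  -0.58 -0.36] open 0.305 F [-0.5  0.5 -1.1] q [-0.59 -0.09  2.05  0.45  0.83 -2.52]
```

View pics/p1_top.png

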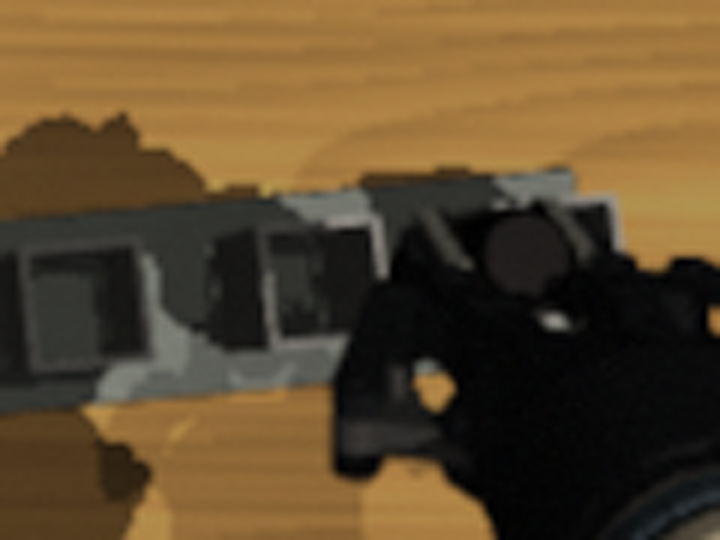

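View pics/p1_scene.png

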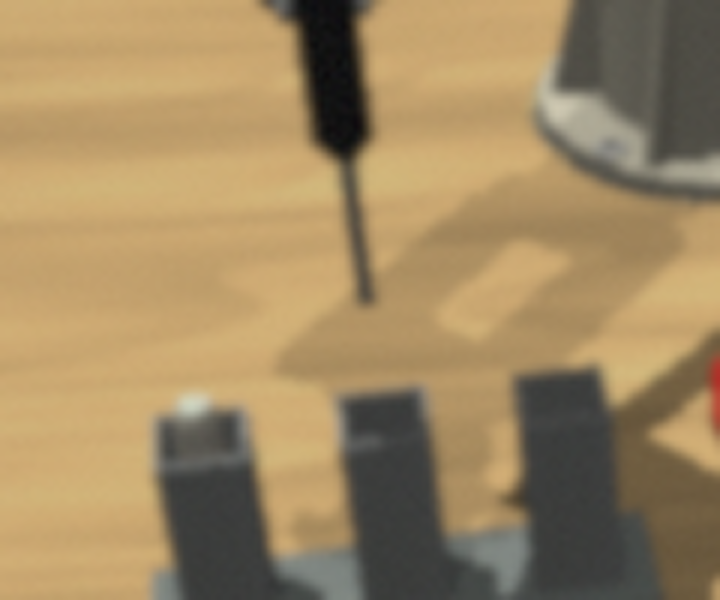

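View pics/p1_wrist.png

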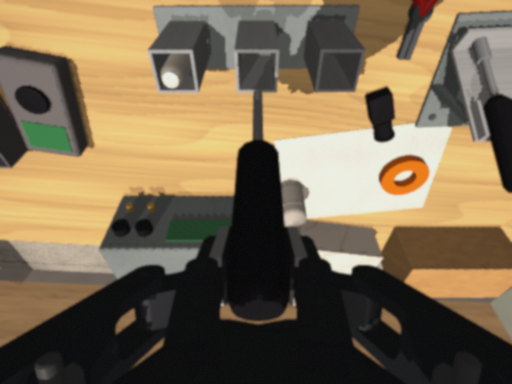

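```bash
cat > ov.py <<'E'
import sys
from rig import r,optics
from h import *
def ov(tag,lean_deg=0,sg=160,save=True):
    s=r.sense();M=Rt(s["tcp_rot"]);g=s["eef_pos"]-M.as_matrix()[:,2]*r.grip_depth
    A=M*R.from_rotvec([0,np.radians(30-lean_deg),0])*R.from_rotvec([np.pi,0,0])
    f=lambda P:(P-[0,0,sg])@A.as_matrix().T+g
    print("grasp",g.round(1),"axis",A.as_matrix()[:,2].round(3),"tip",f(np.zeros((1,3)))[0].round(1))
    for n in("scene","wrist"):
        c=optics.camera_info(n);im=optics.grab_frame(n)[:,:,::-1].copy()
        k=4;u,v=proj(c,f(np.array([[0,0,50.]])))[0]
        x0=int(min(max(0,u-90),512-180));y0=int(min(max(0,v-65),384-130));a=cv2.resize(im[y0:y0+130,x0:x0+180],None,fx=k,fy=k,interpolation=cv2.INTER_CUBIC)
        for P,col in((cyl(88,190,14),(0,255,0)),(cyl(0,80,4),(0,0,255))):
            q=(proj(c,f(P))+.5-[x0,y0])*k;cv2.polylines(a,[cv2.convexHull(q.astype(np.float32)).astype(np.int32)],True,col,1)
        for t,T in TUBE.items():
            m=np.array([[19,19,0],[-19,19,0],[-19,-19,0],[19,-19,0]])@R.from_euler('z',TYAW).as_matrix().T+T
            q=(proj(c,m)+.5-[x0,y0])*k;cv2.polylines(a,[q.astype(np.int32)],True,(255,255,0),1)
        cv2.imwrite(f"pics/{tag}_{n}.png",a)
ov(sys.argv[1],float(sys.argv[2]),float(sys.argv[3]))
E
python3 ov.py o1 0 160
```

```text
grasp [ 477.5 -192.6  337.1] axis [ 0.01  -0.006  1.   ] tip [ 475.8 -191.7  177.1]
```

View pics/o1_scene.png

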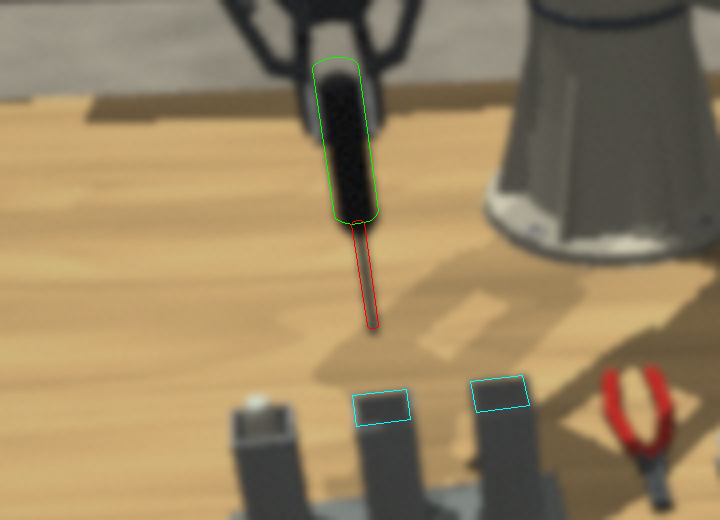

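View pics/o1_wrist.png

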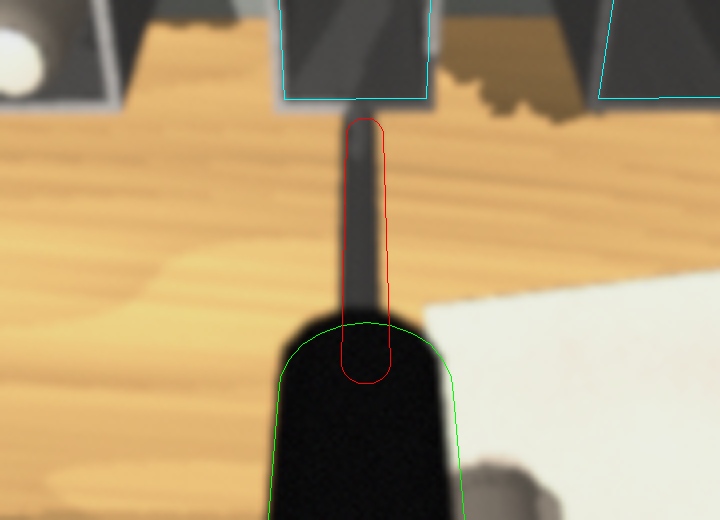

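```bash
python3 -m jog '230 4 -0.5 10 0 -0.5 0;230 7.5 0 13 0 0 0;230 7.5 0 13 0 0 0;230 0 0 0 0 0 0' ; python3 ov.py o2 0 160;python3 -c "
from rig import r
from h import *
go(r,TUBE['B']+[0,0,166],pose(TYAW,-30))"
```

```text
clock: 5.88
eef_pos: [490.0, -187.7, 281.8]
tcp_rot: [3.137, 0.528, -3.027]
contact_force: [-0.8, -0.1, -2.3]
opening: 0.307
grasp [ 480.6 -188.9  298. ] axis [-0.004 -0.004  1.   ] tip [ 481.2 -188.2  138. ]
t 5.98 tcp [ 491.1 -188.7  284.4] target [ 488.7 -192.3  259.8] | shift tool [14.9 -3.3 19.8] turn [0.22 0.38 0.15] open 0.302 F [-0.8 -0.5 -1.4] q [-0.58 -0.05  2.1   0.51  0.73 -2.59]
```

View pics/o2_scene.png

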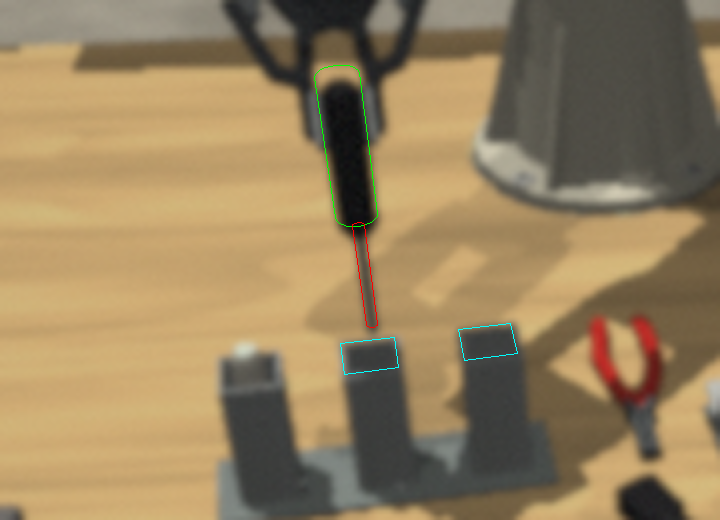

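View pics/o2_wrist.png

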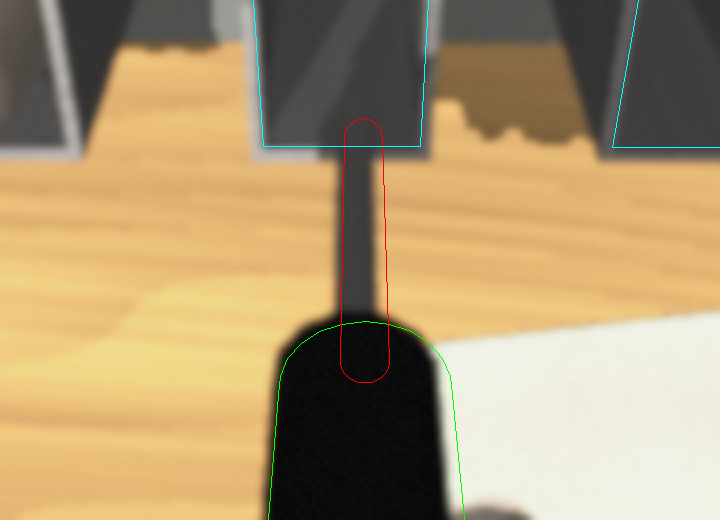

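```bash
python3 -m jog '230 5 -3 5 0 0 0;230 8 -0.5 12 0 0 0;230 5 -0.5 9 0 0 0;230 0 0 0 0 0 0' ; python3 ov.py o3 0 160;python3 -c "
from rig import r
from h import *
go(r,TUBE['B']+[0,0,75],pose(TYAW,-30))"
```

```text
clock: 6.32
eef_pos: [491.5, -193.6, 255.9]
tcp_rot: [-3.138, 0.536, -3.022]
contact_force: [-0.5, 0.5, -2.7]
opening: 0.305
grasp [ 482.  -194.7  272. ] axis [-0.013  0.002  1.   ] tip [ 484.1 -194.9  112. ]
t 6.42 tcp [ 492.1 -193.9  257.3] target [ 488.7 -192.3  168.8] | shift tool [48.   2.4 74.4] turn [-0.01  0.78  0.4 ] open 0.307 F [ 0.3  0.1 -1. ] q [-0.6  -0.01  2.14  0.56  0.67 -2.67]
```

View pics/o3_scene.png

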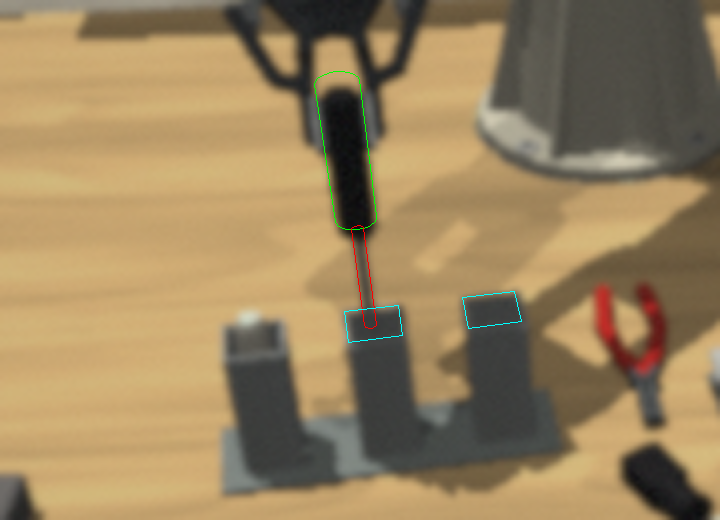

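View pics/o3_wrist.png

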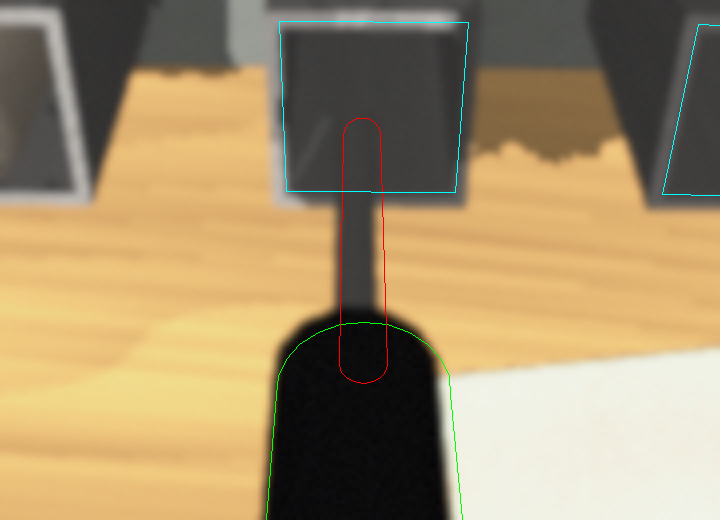

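```bash
python3 -m jog '230 9 3.5 8 0 0.6 0;230 7 0 12 0 0 0;230 7 0 12 0 0 0;230 0 0 0 0 0 0' ; python3 ov.py o4 0 160;python3 -c "
from rig import r
from h import *
go(r,TUBE['B']+[0,-0,75],pose(TYAW,-30))"
```

```text
clock: 6.75
eef_pos: [488.8, -191.6, 218.5]
tcp_rot: [-3.133, 0.529, -3.02]
contact_force: [0.0, 0.4, -2.1]
opening: 0.304
grasp [ 479.4 -192.6  234.7] axis [-0.006  0.007  1.   ] tip [ 480.3 -193.7   74.7]
t 6.85 tcp [ 489.9 -192.3  220.7] target [ 488.7 -192.3  168.8] | shift tool [27.3  0.6 44.1] turn [-0.27  0.41  0.5 ] open 0.305 F [ 0.1 -0.2 -1.3] q [-0.59  0.04  2.18  0.62  0.59 -2.74]
```

View pics/o4_scene.png

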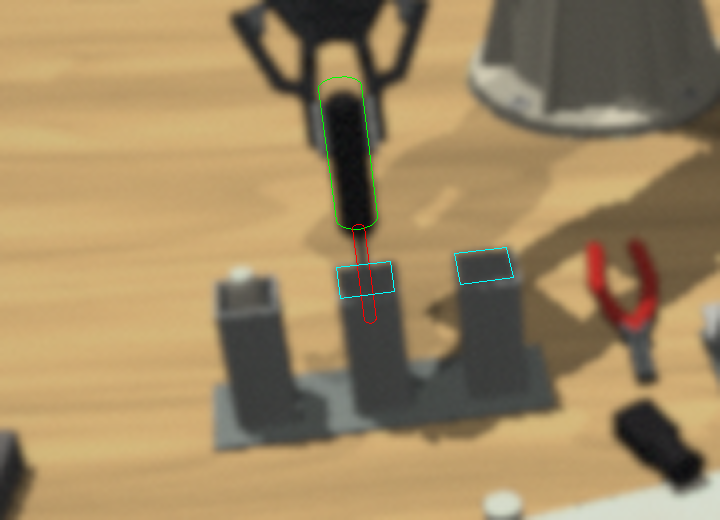

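View pics/o4_wrist.png

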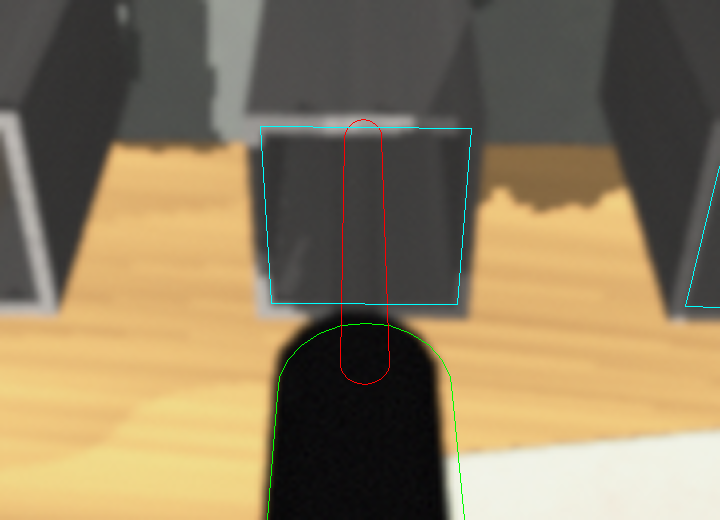

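```bash
python3 -m jog '230 6 0.8 8 0 0 0;230 6 0.2 10 0 0 0;230 6 0 10 0 0 0;230 4 0 7 0 0 0;230 0 0 0 0 0 0' ; python3 ov.py o5 0 160;python3 -c "
from rig import r
from h import *
go(r,TUBE['B']+[0,-0,60],pose(TYAW,-30))"
```

```text
clock: 7.27
eef_pos: [491.9, -193.7, 183.9]
tcp_rot: [-3.125, 0.538, -3.017]
contact_force: [0.1, 0.9, -0.8]
opening: 0.304
grasp [ 482.3 -194.6  200. ] axis [-0.016  0.012  1.   ] tip [ 484.8 -196.6   40. ]
t 7.37 tcp [ 492.4 -194.1  185.1] target [ 488.7 -192.3  153.8] | shift tool [19.   2.7 25.1] turn [-0.61  0.88  0.67] open 0.310 F [-0.2  0.1 -1. ] q [-0.59  0.1   2.22  0.74  0.5  -2.88]
```

View pics/o5_scene.png

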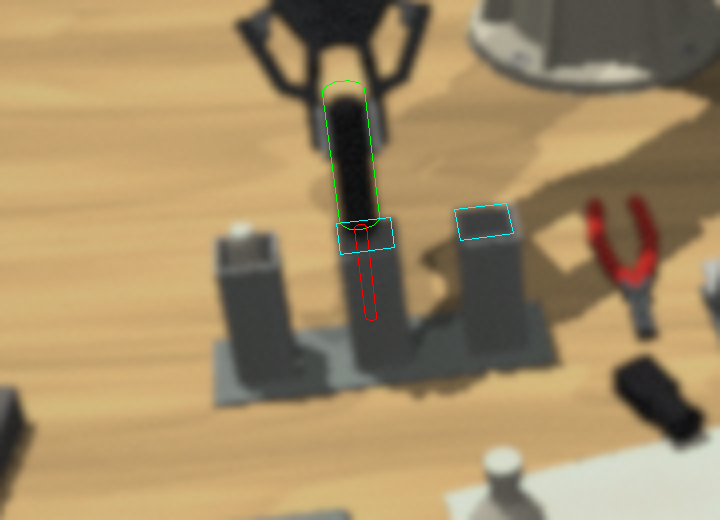

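View pics/o5_wrist.png

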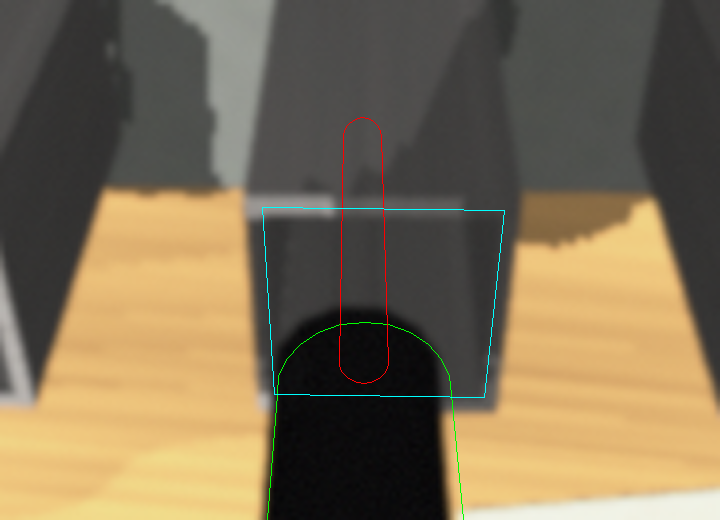

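```bash
python3 -m jog '230 2 3.5 -1 -0.5 0.8 0;230 3 0 4 0 0 0;230 5 0 8 0 0 0;230 0 0 0 0 0 0' ; python3 ov.py o6 0 160;python3 -c "
from rig import r
from h import *
go(r,TUBE['B']+[0,-0,60],pose(TYAW,-30))"
```

```text
clock: 7.7
eef_pos: [491.1, -192.6, 174.3]
tcp_rot: [-3.127, 0.53, -3.013]
contact_force: [0.0, 1.2, -1.6]
opening: 0.308
grasp [ 481.7 -193.5  190.4] axis [-0.008  0.011  1.   ] tip [ 483.  -195.3   30.4]
t 7.80 tcp [ 491.7 -192.9  175.3] target [ 488.7 -192.3  153.8] | shift tool [13.4  1.3 17.1] turn [-0.37  0.44  0.8 ] open 0.305 F [-0.6  0.6 -0.7] q [-0.59  0.12  2.22  0.75  0.49 -2.9 ]
```

View pics/o6_scene.png

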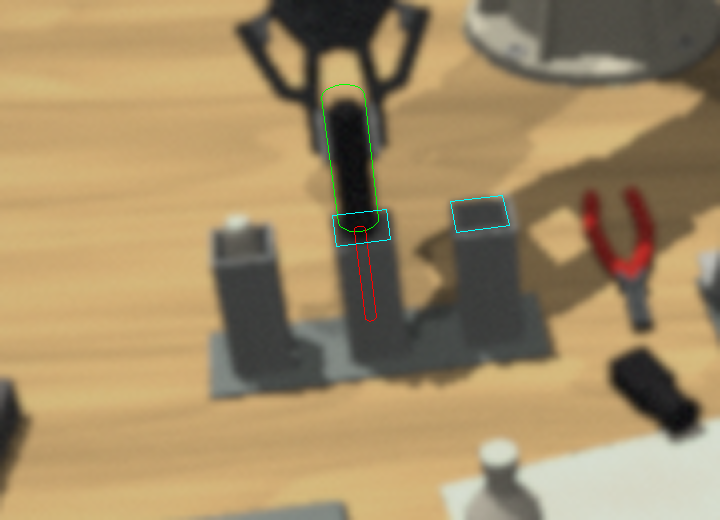

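View pics/o6_wrist.png

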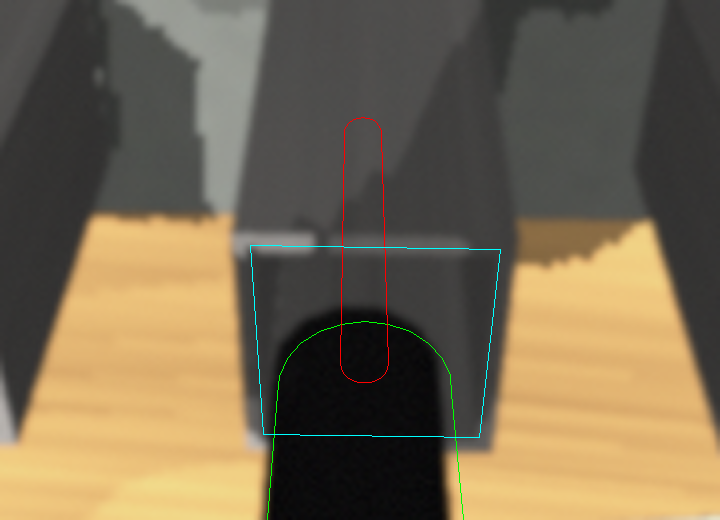

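```bash
python3 -m jog '230 4 2.5 3 -0.4 0.5 0;230 3 0.5 5 0 0 0;230 0 0 0 0 0 0' ; python3 ov.py o7 0 160;python3 -c "
from rig import r
from h import *
go(r,TUBE['B']+[0,-0,60],pose(TYAW,-30))"
```

```text
clock: 8.05
eef_pos: [489.8, -190.6, 165.5]
tcp_rot: [-3.133, 0.524, -3.013]
contact_force: [-0.3, -0.4, -1.3]
opening: 0.304
grasp [ 480.5 -191.6  181.7] axis [-0.001  0.008  1.   ] tip [ 480.7 -192.9   21.7]
t 8.15 tcp [ 490.1 -190.8  166.1] target [ 488.7 -192.3  153.8] | shift tool [ 7.5 -1.1  9.9] turn [-0.05  0.03  0.83] open 0.306 F [ 0.2 -0.5 -1.8] q [-0.58  0.14  2.23  0.77  0.48 -2.92]
```

View pics/o7_wrist.png

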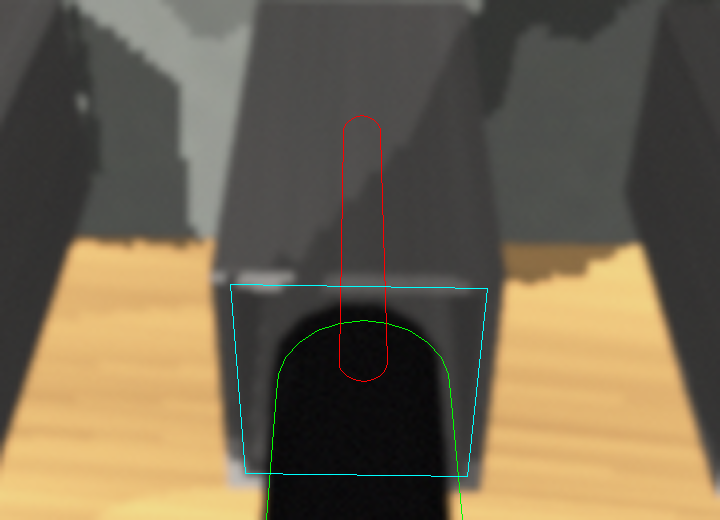

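```bash
python3 -m jog '0 0 0 0 0 0 0;0 0 0 0 0 0 0;0 0 0 0 0 0 0;0 0 0 0 0 0 0;0 0 0 0 0 0 0' ; python3 ov.py o8 0 160
```

```text
clock: 8.57
eef_pos: [491.1, -191.5, 167.2]
tcp_rot: [-3.131, 0.526, -3.013]
contact_force: [-0.3, -0.1, 0.3]
opening: 0.983
grasp [ 481.7 -192.5  183.4] axis [-0.003  0.009  1.   ] tip [ 482.3 -193.9   23.4]
```

View pics/o8_wrist.png

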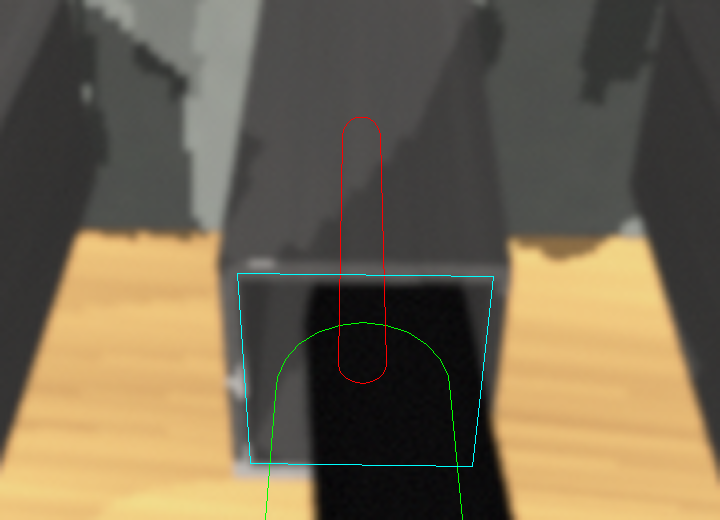

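View pics/o8_scene.png

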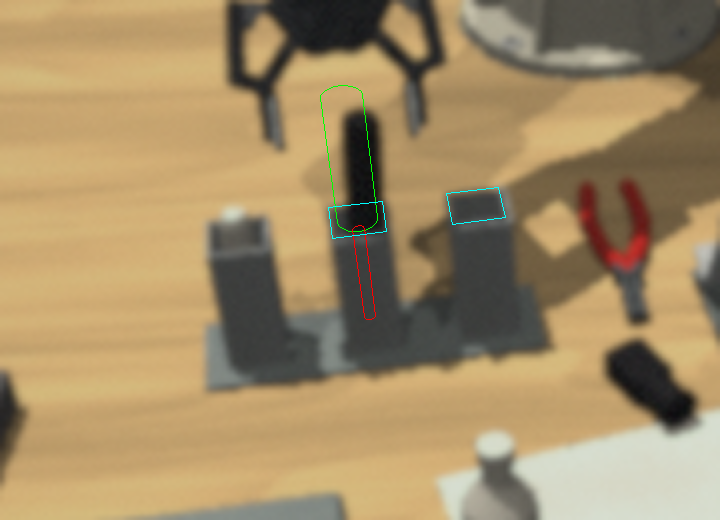

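```bash
python3 -m jog '0 0 3 -20 0 0 0;0 0 0 -25 0 0 0;0 0 0 -30 0 0 0;0 -5 0 -30 0 0 0;0 -10 0 -30 0 0 0' ; python3 -m jog '0 0 30 -10 0 6 0;0 0 35 0 0 6 0;0 0 35 0 0 6 0;0 0 35 0 0 6 0;0 0 35 0 0 6 0'; python3 - <<'E'
from rig import r,optics
from h import *
go(r,axpt(-1,160)+[0,0,90],pose(REST[2]))
E
```

```text
clock: 9.08
eef_pos: [431.4, -191.7, 288.1]
tcp_rot: [-3.141, 0.513, -3.017]
contact_force: [0.1, -0.2, -1.5]
opening: 0.999
clock: 9.5
eef_pos: [409.1, -47.3, 303.6]
tcp_rot: [-3.131, 0.053, -3.035]
contact_force: [1.3, -0.0, 0.5]
opening: 1.001
t 9.50 tcp [409.1 -47.3 303.6] target [524.9  89.3 239.9] | shift tool [-126.1  124.2   69.1] turn [-0.68  3.   -2.58] open 1.001 F [ 1.3 -0.   0.5] q [-0.12 -0.1   2.    0.    1.19 -1.8 ]
```

```bash
python3 -m jog '0 -25 25 0 0 3 -1;0 -30 30 5 0 0 -1;0 -30 30 10 0 0 -0.5;0 -25 25 15 0 0 0;0 0 0 0 0 0 0'; python3 - <<'E'
from rig import r,optics
from h import *
go(r,axpt(-1,160)+[0,0,90],pose(REST[2]))
E
```

```text
clock: 9.92
eef_pos: [506.1, 84.9, 275.3]
tcp_rot: [-3.127, -0.002, -2.985]
contact_force: [-0.2, 0.2, 0.3]
opening: 0.999
t 9.92 tcp [506.1  84.9 275.3] target [524.9  89.3 239.9] | shift tool [-19.4   1.9  35.4] turn [-0.81 -0.13  0.32] open 0.999 F [-0.2  0.2  0.3] q [ 0.17  0.14  1.82 -0.02  1.19 -1.55]
```

```bash
python3 -m jog '0 -14 1 15 -0.8 0 0;0 -5 1 20 0 0 0;0 0 0 0 0 0 0'; python3 - <<'E'
from rig import r,optics
from h import *
c=optics.camera_info("wrist");im=optics.grab_frame("wrist")[:,:,::-1].copy()
go(r,axpt(-1,160),pose(REST[2]))
for pts,col in((np.vstack([cyl(88,186,14),cyl(80,190,10)]),(0,255,0)),(cyl(0,80,4),(0,0,255))):
    q=proj(c,driver(*REST,-1,pts));cv2.polylines(im,[cv2.convexHull(q.astype(np.float32)).astype(np.int32)],True,col,1)
cv2.imwrite("pics/w9.png",im)
E
```

```text
clock: 10.17
eef_pos: [525.6, 92.6, 238.5]
tcp_rot: [3.141, -0.003, -2.98]
contact_force: [-1.0, -1.0, -0.9]
opening: 0.998
t 10.22 tcp [526.1  92.5 240.3] target [524.9  89.3 149.9] | shift tool [ 1.5 -3.  90.4] turn [ 0.03 -0.09  0.6 ] open 1.000 F [-0.4  0.3 -0.2] q [ 0.17  0.2   1.82  0.    1.12 -1.56]
```

View pics/w9.png

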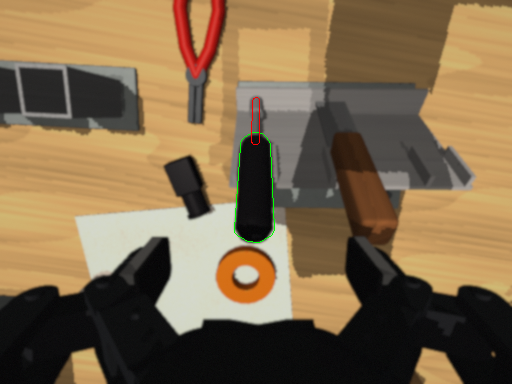

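```bash
python3 -m jog '0 1 -3 10 0 0 0;0 0 0 15 0 0 0;0 0 0 20 0 0 0;0 0 0 15 0 0 0;0 0 0 0 0 0 0'; python3 - <<'E'
from rig import r,optics
from h import *
go(r,axpt(-1,160),pose(REST[2]))
E
```

```text
clock: 10.63
eef_pos: [525.7, 86.4, 182.8]
tcp_rot: [-3.141, 0.005, -2.982]
contact_force: [0.1, -0.7, 0.5]
opening: 1.002
t 10.63 tcp [525.7  86.4 182.8] target [524.9  89.3 149.9] | shift tool [ 0.5  3.  33. ] turn [-0.02  0.3   0.48] open 1.002 F [ 0.1 -0.7  0.5] q [ 0.16  0.26  1.88 -0.    0.99 -1.57]
```

```bash
python3 -m jog '0 0.5 2.5 14 0 0 0;0 0 0 15 0 0 0;0 0 0 0 0 0 0'; python3 - <<'E'
from rig import r,optics
from h import *
go(r,axpt(-1,160),pose(REST[2]))
E
```

```text
clock: 10.88
eef_pos: [525.3, 87.1, 156.5]
tcp_rot: [-3.141, 0.009, -2.984]
contact_force: [-0.5, -0.2, -0.3]
opening: 1.003
t 10.88 tcp [525.3  87.1 156.5] target [524.9  89.3 149.9] | shift tool [0.1 2.2 6.6] turn [-0.04  0.5   0.37] open 1.003 F [-0.5 -0.2 -0.3] q [ 0.16  0.29  1.91 -0.    0.93 -1.57]
```

```bash
python3 -m jog '0 0.5 1.5 6 0 0 0;150 0 0 0 0 0 0;230 0 0 1 0 0 0;230 0 0 1 0 0 0;230 0 0 0 0 0 0' 90; python3 -m jog '230 0 0 0 0 0 0;230 0 0 0 0 0 0;230 0 0 0 0 0 0;230 0 0 0 0 0 0' 90; python3 - <<'E'
from rig import r,optics
from h import *
go(r,axpt(-1,160),pose(REST[2]))
E
```

```text
clock: 11.3
eef_pos: [526.4, 87.9, 152.9]
tcp_rot: [-3.141, 0.014, -2.985]
contact_force: [0.7, -0.5, -0.1]
opening: 0.452
clock: 11.63
eef_pos: [526.6, 88.0, 153.9]
tcp_rot: [-3.141, 0.015, -2.985]
contact_force: [-0.0, 1.0, -0.5]
opening: 0.305
t 11.63 tcp [526.6  88.  153.9] target [524.9  89.3 149.9] | shift tool [1.6 1.5 4. ] turn [-0.05  0.87  0.31] open 0.305 F [-0.   1.  -0.5] q [ 0.16  0.3   1.91 -0.    0.92 -1.56]
```

Gripped. Lift straight up.

```bash
python3 -m jog '230 0 0 -10 0 0 0;230 0 0 -15 0 0 0;230 0 0 -20 0 0 0;230 0 0 -20 0 0 0;230 0 0 -25 0 0 0'; python3 -m jog '230 0 0 -30 0 0 0;230 0 0 -30 0 0 0;230 0 0 -30 0 -6 0;230 0 0 -30 0 -6 0;230 0 -5 -20 0 -6 0';python3 - <<'E'
from rig import r,optics
from h import *
go(r,TUBE['A']+[0,0,215],pose(TYAW,-30))
for n in("wrist","scene"):cv2.imwrite(f"pics/{n}10.png",optics.grab_frame(n)[:,:,::-1])
E
```

```text
clock: 12.05
eef_pos: [521.7, 87.3, 243.7]
tcp_rot: [-3.141, 0.004, -2.985]
contact_force: [0.8, 0.9, -2.0]
opening: 0.308
clock: 12.47
eef_pos: [517.5, 82.2, 393.7]
tcp_rot: [-3.141, 0.328, -2.984]
contact_force: [0.9, -1.2, -0.8]
opening: 0.308
t 12.47 tcp [517.5  82.2 393.7] target [ 479.4 -108.4  308.8] | shift tool [  91.3 -182.1   58.8] turn [  1.03 -11.23   2.41] open 0.308 F [ 0.9 -1.2 -0.8] q [ 0.15 -0.11  1.85 -0.    1.08 -1.57]
```

View pics/scene10.png

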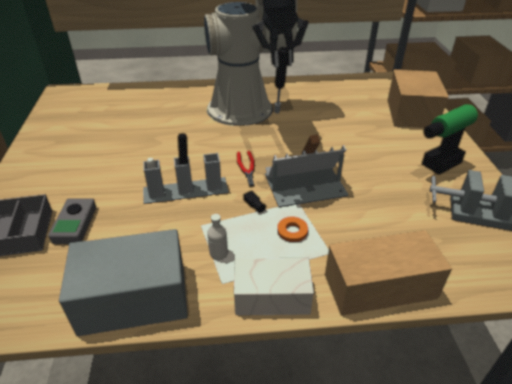

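View pics/wrist10.png

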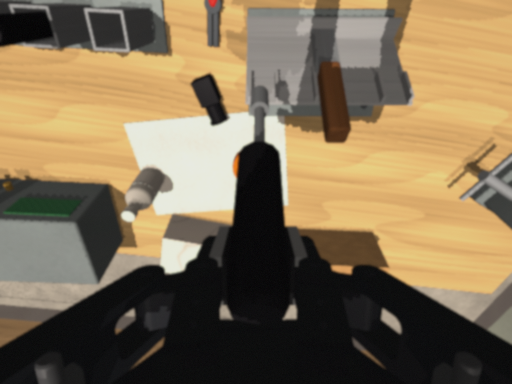

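```bash
python3 -m jog '230 10 -35 8 0 -6 0.5;230 12 -36 8 0 -6 0.5;230 13 -36 8 0.4 0 0.5;230 14 -36 8 0.4 0 0.5;230 12 -25 8 0.2 0 0';python3 - <<'E'
from rig import r,optics
from h import *
go(r,TUBE['A']+[0,0,215],pose(TYAW,-30))
E
```

```text
clock: 12.98
eef_pos: [503.5, -87.4, 331.1]
tcp_rot: [3.141, 0.547, -3.014]
contact_force: [1.0, -0.3, -2.4]
opening: 0.304
t 12.98 tcp [503.5 -87.4 331.1] target [ 479.4 -108.4  308.8] | shift tool [ 34.3 -17.7   5.1] turn [0.53 1.36 0.8 ] open 0.304 F [ 1.  -0.3 -2.4] q [-0.33 -0.17  2.1   0.35  0.74 -2.23]
```

```bash
python3 -m jog '230 20 -15 2 0.5 1.3 0.5;230 10 0 2 0 0 0;230 0 0 0 0 0 0';sed -i 's/160\b/160/' ov.py; python3 ov.py n1 0 160; python3 - <<'E'
from rig import r,optics
from h import *
go(r,TUBE['A']+[0,0,150],pose(TYAW,-30))
E
```

```text
clock: 13.23
eef_pos: [477.8, -109.9, 305.3]
tcp_rot: [3.137, 0.511, -3.033]
contact_force: [-0.5, -0.3, -1.1]
opening: 0.306
grasp [ 468.7 -111.   321.7] axis [ 0.013 -0.003  1.   ] tip [ 466.6 -110.5  161.7]
t 13.33 tcp [ 479.8 -109.5  307.5] target [ 479.4 -108.4  243.8] | shift tool [31.6  1.1 55.3] turn [ 0.14 -0.51 -0.06] open 0.307 F [-0.6 -0.3 -1.1] q [-0.4  -0.16  2.14  0.37  0.74 -2.3 ]
```

View pics/n1_scene.png

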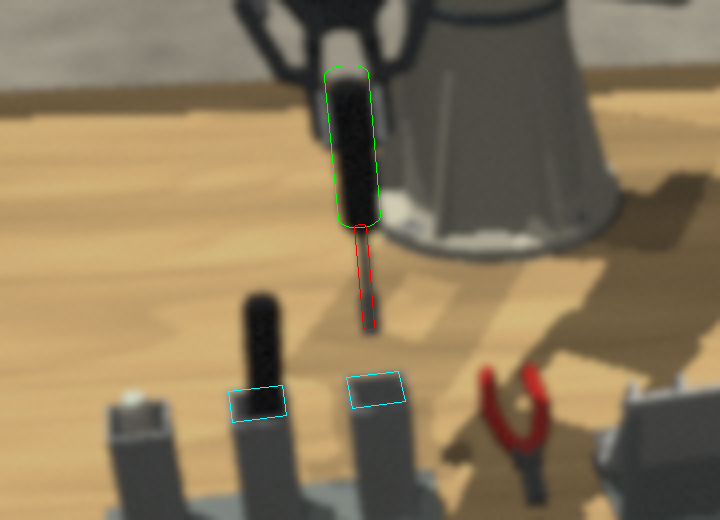

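View pics/n1_wrist.png

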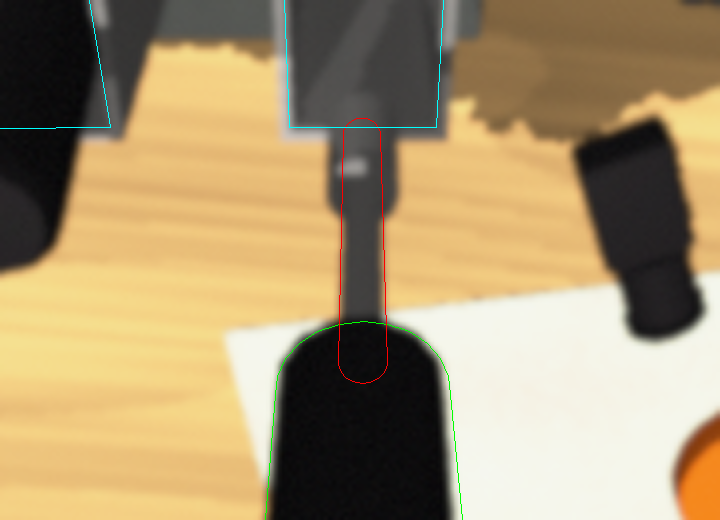

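```bash
python3 -m jog '230 7 1 12 0 0 0;230 8 0 14 0 0 0;230 8 0 14 0 0 0;230 6 0 10 0 0 0;230 0 0 0 0 0 0'; python3 ov.py n2 0 160; python3 - <<'E'
from rig import r,optics
from h import *
go(r,TUBE['A']+[0,0,90],pose(TYAW,-30))
E
```

```text
clock: 13.75
eef_pos: [485.0, -105.8, 252.3]
tcp_rot: [3.139, 0.52, -3.024]
contact_force: [-1.3, -0.1, -1.4]
opening: 0.307
grasp [ 475.8 -106.9  268.6] axis [ 0.004 -0.002  1.   ] tip [ 475.1 -106.7  108.6]
t 13.85 tcp [ 485.9 -106.4  254.4] target [ 479.4 -108.4  183.8] | shift tool [41.  -1.2 57.9] turn [ 0.21 -0.09  0.28] open 0.305 F [-0.2 -0.3 -1.5] q [-0.39 -0.09  2.21  0.44  0.6  -2.39]
```

View pics/n2_scene.png

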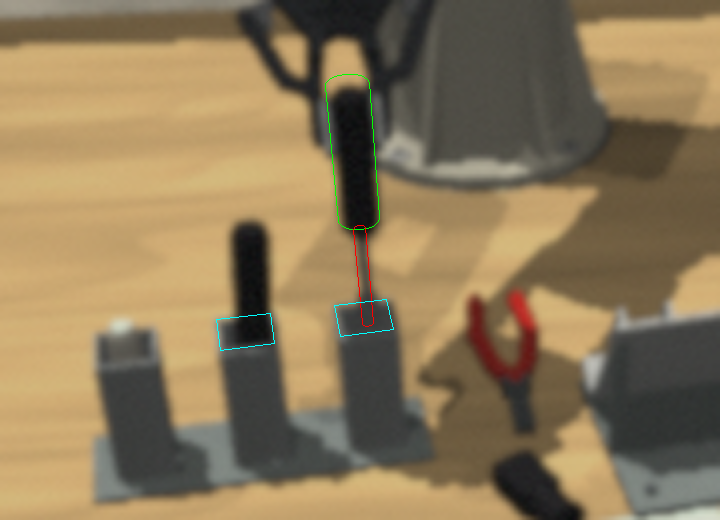

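View pics/n2_wrist.png

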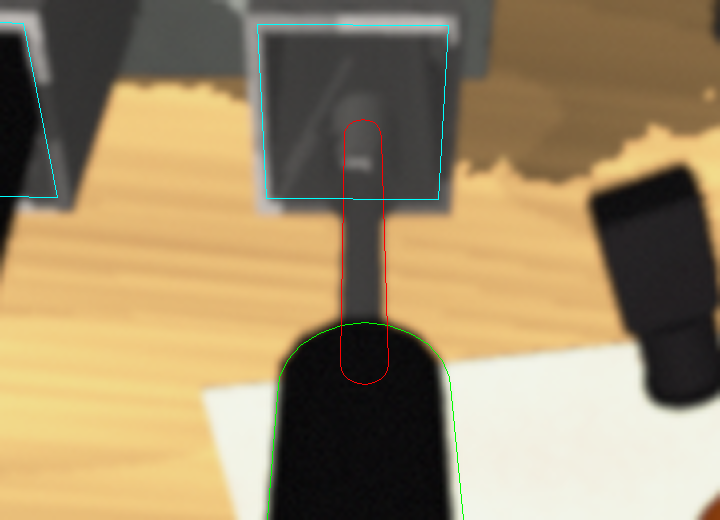

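```bash
python3 -m jog '230 8 -1.5 3 0 0 0;230 8 0 12 0 0 0;230 8 0 12 0 0 0;230 5 0 7 0 0 0;230 0 0 0 0 0 0'; python3 ov.py n3 0 160; python3 - <<'E'
from rig import r,optics
from h import *
go(r,TUBE['A']+[0,0,75],pose(TYAW,-30))
E
```

```text
clock: 14.27
eef_pos: [484.4, -108.6, 217.4]
tcp_rot: [-3.137, 0.533, -3.017]
contact_force: [-0.1, -0.0, -1.8]
opening: 0.313
grasp [ 474.9 -109.7  233.5] axis [-0.01   0.003  1.   ] tip [ 476.5 -110.1   73.5]
t 14.37 tcp [ 485.1 -109.   218.8] target [ 479.4 -108.4  168.8] | shift tool [30.3  1.6 40.2] turn [0.05 0.63 0.64] open 0.307 F [ 0.3 -0.1 -1.1] q [-0.4  -0.03  2.26  0.55  0.5  -2.52]
```

View pics/n3_scene.png

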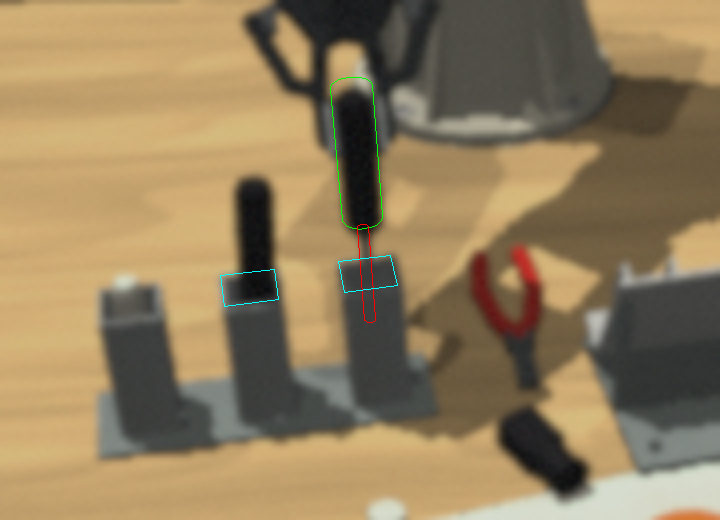

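View pics/n3_wrist.png

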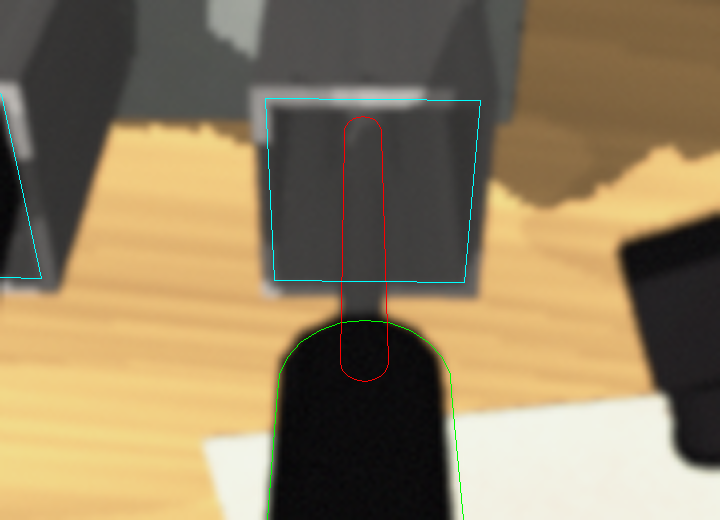

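```bash
python3 -m jog '230 6 2 -1 0 0.6 0;230 7 0.5 8 0 0 0;230 7 0 9 0 0 0;230 0 0 0 0 0 0'; python3 ov.py n4 0 160; python3 - <<'E'
from rig import r,optics
from h import *
go(r,TUBE['A']+[0,0,75],pose(TYAW,-30))
E
```

```text
clock: 14.7
eef_pos: [477.9, -108.1, 199.4]
tcp_rot: [-3.132, 0.529, -3.014]
contact_force: [-0.0, -0.3, -2.6]
opening: 0.302
grasp [ 468.6 -109.1  215.6] axis [-0.007  0.008  1.   ] tip [ 469.7 -110.4   55.6]
t 14.80 tcp [ 479.  -108.6  200.9] target [ 479.4 -108.4  168.8] | shift tool [15.9  0.5 27.9] turn [-0.15  0.44  0.8 ] open 0.308 F [-0.8 -0.8 -1.6] q [-0.4  -0.01  2.29  0.59  0.46 -2.57]
```

View pics/n4_scene.png

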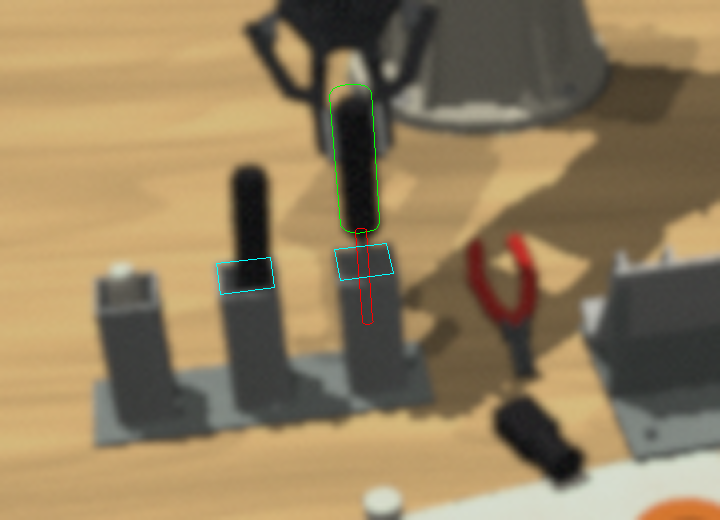

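View pics/n4_wrist.png

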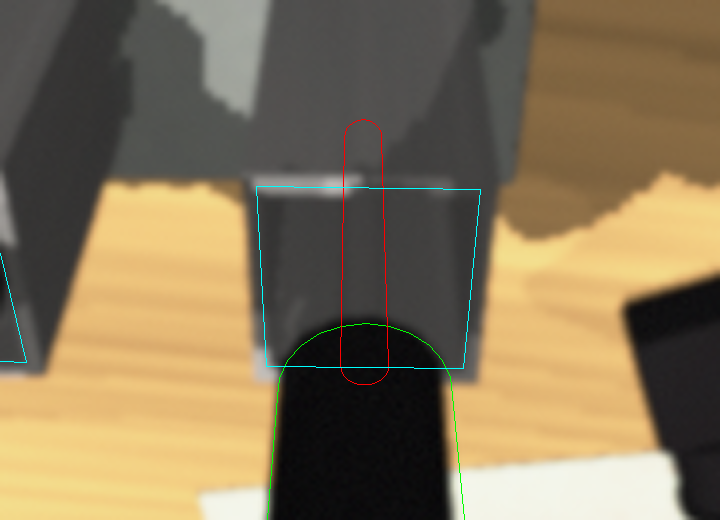

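```bash
python3 -m jog '230 4 1 8 -0.3 0.4 0;230 5 0.3 9 0 0 0;230 5 0 9 0 0 0;230 0 0 0 0 0 0'; python3 ov.py n5 0 160; python3 - <<'E'
from rig import r,optics
from h import *
go(r,TUBE['A']+[0,0,75],pose(TYAW,-30))
E
```

```text
clock: 15.13
eef_pos: [482.6, -108.1, 173.7]
tcp_rot: [-3.133, 0.529, -3.012]
contact_force: [0.1, 0.3, -0.5]
opening: 0.305
grasp [ 473.2 -109.2  189.8] axis [-0.006  0.007  1.   ] tip [ 474.2 -110.2   29.8]
t 15.23 tcp [ 483.2 -108.4  174.9] target [ 479.4 -108.4  168.8] | shift tool [6.3 0.5 3.4] turn [0.01 0.37 0.91] open 0.308 F [-0.4  0.1 -1.2] q [-0.39  0.05  2.31  0.69  0.4  -2.68]
```

View pics/n5_scene.png

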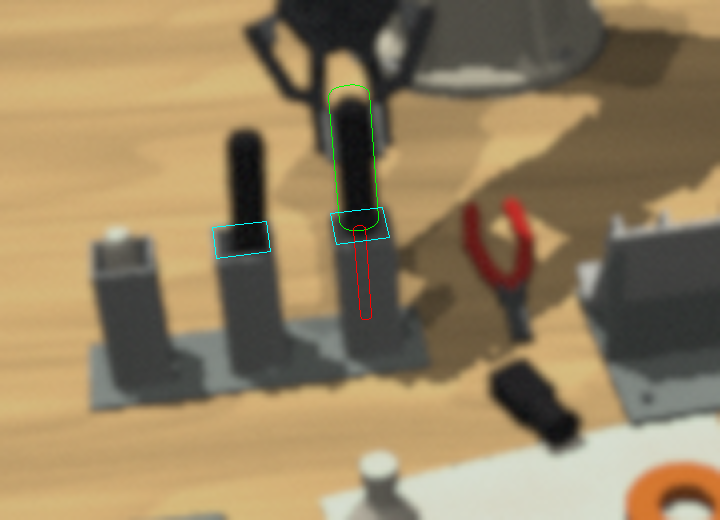

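View pics/n5_wrist.png

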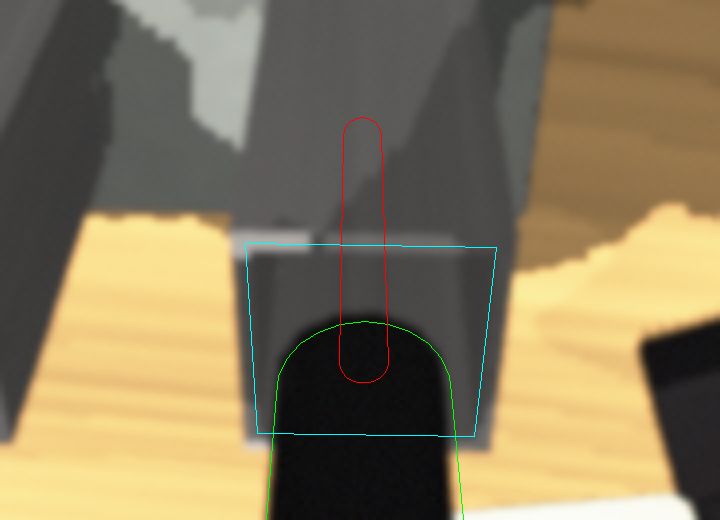

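```bash
python3 -m jog '230 5 1 0 0 0.4 0;230 3 0 5 0 0 0;230 0 0 0 0 0 0;90 0 0 0 0 0 0;90 0 0 0 0 0 0'; python3 -m jog '90 0 0 0 0 0 0;90 0 0 0 0 0 0;90 0 0 0 0 0 0'; python3 ov.py n6 0 160
```

```text
clock: 15.65
eef_pos: [479.6, -108.5, 169.1]
tcp_rot: [-3.131, 0.525, -3.011]
contact_force: [-0.2, -0.2, 0.7]
opening: 0.578
clock: 15.9
eef_pos: [480.4, -108.9, 170.6]
tcp_rot: [-3.129, 0.527, -3.01]
contact_force: [0.4, -0.3, 0.6]
opening: 0.643
grasp [ 471.  -109.9  186.7] axis [-0.005  0.01   1.   ] tip [ 471.8 -111.5   26.7]
```

View pics/n6_scene.png

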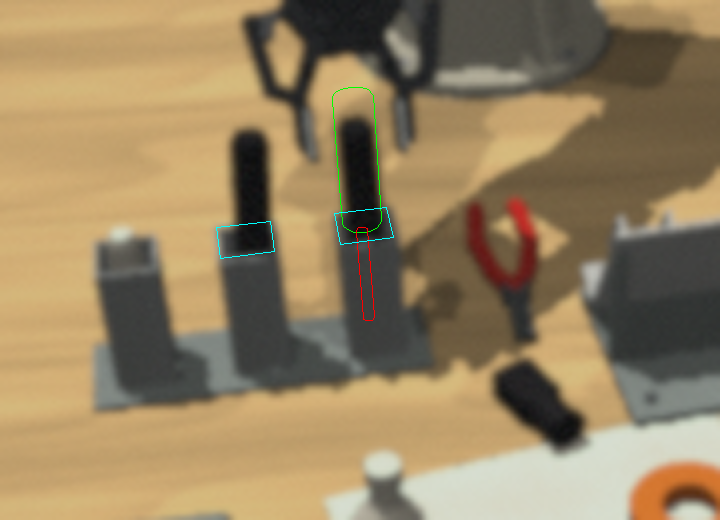

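View pics/n6_wrist.png

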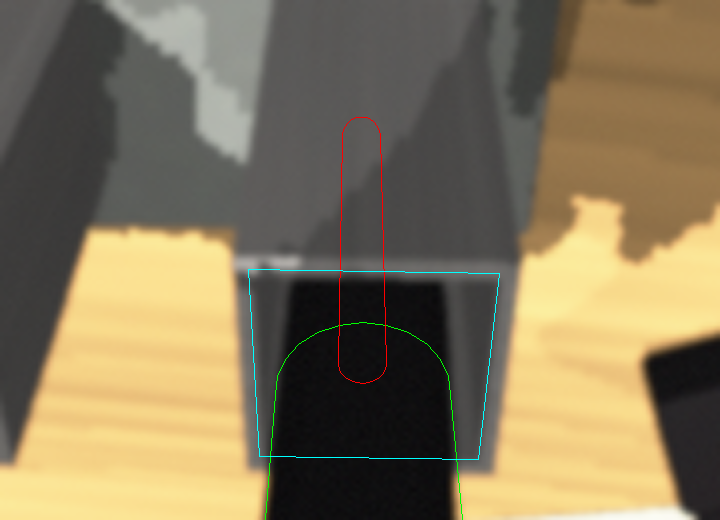

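Both drivers are home at equal height. Retreat along the tool axis.

```bash
python3 -m jog '90 0 0 -15 0 0 0;90 0 0 -25 0 0 0;90 0 0 -30 0 0 0;90 0 0 -35 0 0 0;90 0 0 -35 0 0 0'; python3 -m jog '90 0 0 -20 0 0 0;90 0 0 0 0 0 0;90 0 0 0 0 0 0;90 0 0 0 0 0 0;90 0 0 0 0 0 0'; python3 - <<'E'
from rig import r,optics
from h import *
go(r,TUBE['A']+[0,0,75],pose(TYAW,-30))
im=optics.grab_frame("scene")[:,:,::-1];cv2.imwrite("pics/f_scene.png",cv2.resize(im[110:270,130:360],None,fx=3.4,fy=3.4,interpolation=cv2.INTER_CUBIC))
cv2.imwrite("pics/f_top.png",optics.grab_frame("top")[:,:,::-1])
E
```

```text
clock: 16.42
eef_pos: [406.2, -115.1, 288.7]
tcp_rot: [-3.136, 0.513, -3.013]
contact_force: [1.6, -0.2, 1.4]
opening: 0.647
clock: 16.83
eef_pos: [395.9, -117.8, 312.4]
tcp_rot: [-3.128, 0.521, -3.011]
contact_force: [0.5, 0.7, 0.3]
opening: 0.645
t 16.83 tcp [ 395.9 -117.8  312.4] target [ 479.4 -108.4  168.8] | shift tool [ -1.4   0.8 166.4] turn [-0.26 -0.16  0.93] open 0.645 F [0.5 0.7 0.3] q [-0.54 -0.33  2.24  0.41  0.84 -2.46]
```

View pics/f_scene.png

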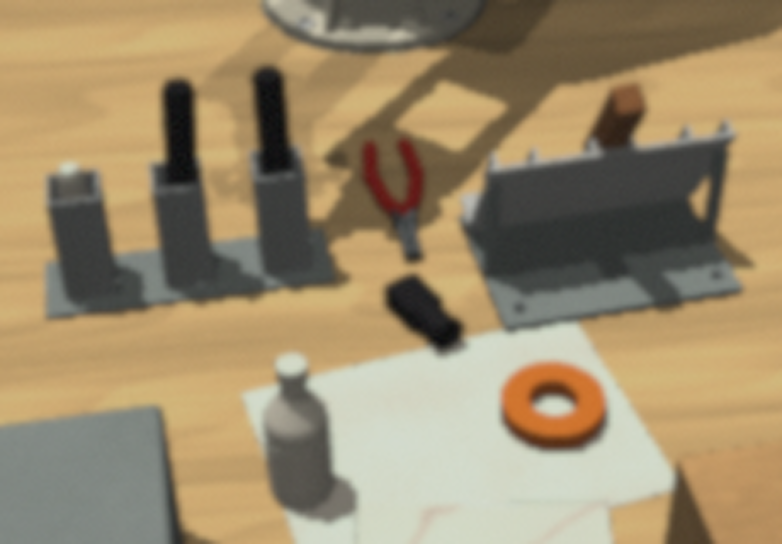

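View pics/f_top.png

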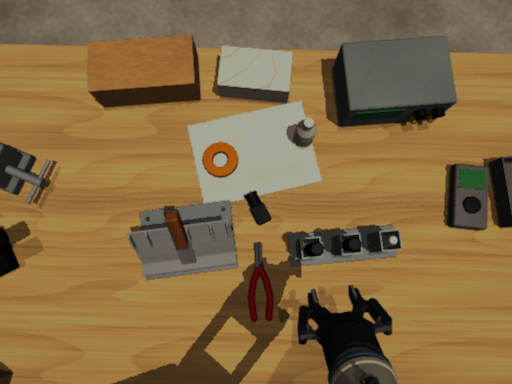

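The scene view shows both black handles standing upright in the two empty tubes (handle tops at crop pixels (178,85) and (268,75)). The scraper and bottle haven't moved, and the gripper is clear of everything.

```bash
python3 -c "
from rig import ticket
print(ticket.sign_off())"
```

```text
the job is handed in; nothing more can be done
None
```

Both drivers are standing handle up in the two empty tubes, and I handed the job in at about 17 s of the 67 s allowed. The hand-in reports no verdict, so I can't confirm it was judged a pass.

- **What I did:** I gripped each driver near the handle end at 90 N, lifted it, turned it upright and lowered it into its tube. I released each one roughly 20 mm above the tube floor. The screwdriver is in the middle tube and the nut driver is in the tube nearest the rest.
- **Last checks:** In the final pictures both handles stand at about the same height above the mouths, which fits both being fully home. The screwdriver leans slightly. The scraper and the grease bottle look where they were in the first pictures, and the gripper was clear of everything, with no contact force showing.
- **Not checked by measurement:** I judged the final heights, leans and the scraper's position by eye and did not compute them. No check failed. The arm drifted a few millimetres per move, so I corrected it from the camera pictures on the way down.

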